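Draw the spent piston out of a clay-printer cartridge

ROBOT

A 6-joint arm with a two-finger parallel gripper is mounted at the origin on the work surface. World frame = base frame: x ahead of the robot, y to its left, z up, the work surface at z = 0. Lengths are in m, angles in degrees, forces in N, time in s.
With the tool pointing down it reaches from about 0.4 to 0.825 m from the base axis. Payload 7 kg.
Tool frame: the origin (TCP) lies midway between the tips of the shut fingers; the grasp point (between the pads) lies r.pinch_z behind it (r.pinch_z is the distance from the TCP to the grasp point, in m); z points along the fingers, y is the line along which they close (so a half turn about z gives the same grasp; the last joint's range is limited). The gripper opens to 88 mm and grips with 3 to 60 N. Pads are 19 mm wide; open, the fingers measure 130 mm over their backs; the gripper's body (78 mm by 193 mm) begins 47 mm behind the grasp point.
Start: joints at [89.731, 20.546, 0.682, 0, -70.136, -16.507], TCP at [0.195, 0.646, 0.201] pointing down, gripper open.
Joint ranges: [-176.03, 176.03], [-82.01, 121.73], [-58.28, 71.71], [-173.87, 95.51], [-174.79, -0.11], [-173.66, 173.66]. Speed limits (degrees/s): [136.94, 136.94, 172.46, 180, 180, 180].

INTERFACE

Orientations are given as [roll, pitch, yaw] about the fixed x, y, z axes, in that order (R = Rz(yaw) Ry(pitch) Rx(roll)).
In Python, from plant import r, optics, job gives the robot as it stands.
- The arm moves only by the shell command python3 -m crank 'ROWS' [FORCE]. ROWS is JSON, a list of rows, each an object with "xyz": the shift along the tool's x, y, z in units of 30 mm (1.0 is 30 mm), a list of three; "delta_rot": the turn, a rotation vector about the tool's x, y, z in degrees, a list of three; "claw": the closure, from 0 (fully open) to 1 (shut). A call has 1 to 20 rows; each row is the pose to reach, as a shift and turn from the pose commanded when the call began, along the tool's axes at that moment; what a row does not reach only later rows make up. A row lasts 1/8 s, in which the tool goes at most 62.5 mm and 10.7 degrees, less where a joint would pass 70% of its speed; a pose out of reach is approached as far as the arm can. A call with a gripper value outside its range is refused whole. The fingers move at their own pace and stop on an object; FORCE is the grip in N (left out, the last holds). Time passes only in rows, so rows that repeat a pose let the fingers close. It gives the time, the measured TCP pose, the force, the opening and the grip force at its end, in the units of the state.
- r.get_state(): the state, without advancing time (a new reading comes with each control period).
- optics.capture(name): name is "scene" or "top" or "wrist"; returns a dict with "img" (480x640x3 uint8, blue, green, red), "fovy" (degrees; the focal length in pixels is half the picture's height over the tangent of half this angle, whatever the lens; pixels are square), "cx", "cy" (the principal point, pixels), "eye" and "rotation" of the camera in the world; the wrist camera has in their place "hand_eye" (4x4, takes a point from camera to tool coordinates, whose origin is the TCP and whose axes are the flange's). Camera axes: x right, y up, looking along -z (the intrinsics and any distortion apply to the point x, -y, -z); pixel columns grow to the right and rows downward; lengths in m; the calibration is good to about 2 mm. A picture is of the moment at which its call begins: read the wrist's pose just before it. There is no depth.
- job.close_job(): hands the job in; it is judged then, once.
The state is a dict: "time_s": time; "joints": joint angles; "qd": joint speeds; "joint_torque": joint torques, N m; "tcp_pos": TCP position; "eef_rot": TCP orientation; "contact_force": force on the tool from outside, world axes, zero at the start; "moment": the same for the moment, N m; "gripper_width": finger opening in m; "gripper_force": force on a finger pad.
Only numpy, scipy, OpenCV 4.12 (cv2) and the standard library are available. Lean on these libraries where they do the work, as an engineer would, in place of code of your own. Each camera call takes 0.05 s, during which the arm holds its last target. There are 200 camera calls.

TASK

The clay-printer cartridge is empty and its piston has to be washed: take the long hook from its wooden block, reach down the tube with it, catch the piston's pull bar from underneath, and draw the piston straight out; the hook's shank is bent a little out of true, so feel your way, without ramming the hook down on the piston or forcing it against the tube. Set the piston down gently on its base on the floor of the white wash-up tray, unhook it so that it stays standing there, and stand the hook back in its block with the guard resting on the block. Leave the glaze jar, the cup and the nozzle where they are.

Things in the scene. Friction and masses are not known exactly. Their poses are not given: they have to be found in the camera images.
- piston: The piston, 0.16-0.3 kg: white plastic cup, 56 mm across, 26 mm high, open at the top, with a rubber lip seal. Origin: centre of its underside, z up through the open end. Cup floor 6 mm above the origin, inside diameter 50 mm. It starts on the end plate at the tube's bottom, at some yaw. The seal rubs on the tube: drawing it takes 6 to 20 N in all until it is out.
- pull_bar (a point): Middle of the piston's pull bar, 20 mm above the piston's origin, same axes. The bar is steel, 4 mm round, fixed, and spans the cup along the piston's y axis. It is arched: level over its middle 6 mm (there 12 mm free height between it and the cup floor), falling evenly to 13.5 mm above the origin at the cup wall.
- cartridge: The cartridge, fixed: clear tube, 60 mm inside and 68 mm outside diameter, upright on a 120 mm square, 12 mm thick plywood base, held by a clamp band and two posts 48 mm from the axis, up to 111 mm high. Origin: on the tube's axis at the base's underside. The end plate (tube bottom inside) is 12 mm above the origin, the rim 140 mm.
- hook: The long hook's handle, the hook 0.16 kg in all, upright in its block at the start. Origin: middle of the underside of its guard, a steel disc 48 mm across, 4 mm thick; z up, x the way the toe points. Wooden handle from 4 to 74 mm above the origin, 28 mm along x, 18 mm along y. The shank, a 5 mm steel rod, hangs from the origin; at its foot the toe points along x.
- hook_grip (a point): Middle of the hook's handle, 40 mm above the hook's origin; same axes. The shank is bent just under the guard, another way each time, and this is not measured: at its foot the shank, with the toe, stands up to 12 mm aside of straight in y (either way), and in x up to 12 mm back or 5 mm forward. It keeps its bend: a side force of 10 N at the toe does not shift it.
- straight_foot (a point): Where the underside of the toe would meet the shank's axis if the shank were straight: 128 mm below the hook's origin, fixed to the handle (not the real toe). The toe is 5 mm thick, reaches 14.5 mm from the shank's axis and ends in an upturned lip, 9 mm high in all; the mouth between shank and lip is 7 mm wide (2.5 to 9.5 mm from the axis).
- block: Wooden tool block, fixed, 135 mm high, 86 (x) by 78 (y) mm, with a deep upright slot for the hook, from x = -18 to +24 mm and y = -17 to +17 mm. Origin: on its underside, below where the hook's handle stands. With the hook in place its guard rests on the block's top, the hook's origin is right above the block's, 135 mm higher, and the toe points along the block's +x.
- tray: White plastic wash-up tray, fixed, 170 mm square outside, 160 mm inside, 35 mm high. Origin: centre of its underside; its floor is 5 mm above the origin.
- glaze_jar: White jar with a black lid, 68 mm across, 85 mm high; bystander. Origin: centre of its underside.
- bisque_cup: Terracotta cup, 76 mm across, 85 mm high; bystander. Origin: centre of its underside.
- nozzle: Small aluminium printer nozzle standing on its 44 mm flange, 58 mm high; bystander. Origin: centre of its underside.
Things that resemble listed ones, but are neither listed nor needed, are in the scene too. There is more than one size of the hook; the one meant has the size given above. Of the things shaped like the piston, the white one is meant.

How it is judged (in metres and radians):
On the way, in this order (a step that is already met when the one before it is completed fails the run):
1. the hook is lifted out of its block (z of hook in the frame of block above 0.265 m), for 0.1 s.
2. the piston is drawn clear of the tube, hanging on the hook (z of piston in the frame of cartridge above 0.14 m and contact force between hook and piston above 0.8 N and contact force between the fingers and piston below 0.1 N), for 0.2 s.
At the end, for the whole second after the job is handed in: The piston stands upright (within 0.1 rad) and still on the tray's floor inside the tray's walls, clear of the hook; the hook stands upright (within 0.08 rad) and still in its block, its guard down on the block (within 3 mm) and its shank within 12 mm of its place (x of piston in the frame of tray between -0.055 and 0.055 m and y of piston in the frame of tray between -0.055 and 0.055 m and z of piston in the frame of tray between 0 and 0.008 m and angle between piston's own z axis and vertical below 0.1 rad and linear speed of each of piston, hook below 0.02 m/s and horizontal distance between hook and block below 0.012 m and z of hook in the frame of block between 0.132 and 0.138 m and angle between hook's own z axis and vertical below 0.08 rad and contact force between hook and piston below 0.1 N); the robot touches nothing.
It fails at once if the hook is rammed or jerked against the piston (over 30 N) (contact force between hook and piston above 30 N).
It fails at once if the hook is forced against the tube (over 15 N) (contact force between hook and cartridge above 15 N).
It fails at once if the piston is dropped or slammed into the tray (over 40 N) (contact force between piston and tray above 40 N).
It fails at once if a bystander is moved by over 20 mm (distance of any of glaze_jar, bisque_cup, nozzle from where it was at the start of the episode above 0.02 m).
It also fails if it takes over 72 s, if anything falls off the work surface, if the arm or the gripper's body presses on something with over 40 N, if the wrist force passes 120 N, or if a joint passes its speed limit or range.

## Working session

There is one attempt and no reset: what is moved stays moved. The work goes in short steps, Python scripts to look and compute and a shell command to move; the robot and the scene stay as the last step left them, time stands still between calls to the robot, and variables do not carry over. Pictures are saved under pics/ and viewed, at most 10 in all, crops included, and the job is handed in when it is done.

```bash
ls; mkdir -p pics; python3 - <<'E'
from plant import r, optics, job
import cv2, numpy as np
print(r.get_state(), r.pinch_z)
for n in ("scene","top","wrist"):
    c=optics.capture(n); cv2.imwrite(f"pics/{n}0.png",c.pop("img")); print(n,c)
E
```

```text
pics
{'time_s': 0.0, 'joints': array([ 8.97327617e+01,  2.05911343e+01,  6.33541230e-01, -2.14182351e-02,
       -7.01353935e+01, -1.65065364e+01]), 'qd': array([-0.00948894, -0.04113813, -0.04565962,  0.02510922,  0.00393325,
        0.04030605]), 'joint_torque': array([ 1.24740716e-03, -5.82712591e+01,  2.93045032e+01,  6.99658424e+00,
        6.97313400e-03, -1.45112463e-04]), 'tcp_pos': array([0.19467227, 0.64575968, 0.20042027]), 'eef_rot': array([ 1.79905124e+02, -7.11785515e-03, -1.67810630e+01]), 'contact_force': array([ 0.01122086,  0.21903014, -0.39361009]), 'moment': array([-0.00837782,  0.02171174,  0.04311447]), 'gripper_force': 0.0, 'gripper_width': 0.08735416432983781} 0.0188
scene {'fovy': 53.96403738970876, 'cx': 326.20559122619864, 'cy': 249.82983592618243, 'eye': array([ 0.99830748, -0.50527937,  1.00659814]), 'rotation': array([36.07596705, -0.75279019, 50.97226768])}
top {'fovy': 42.96907731806309, 'cx': 317.48401574510626, 'cy': 245.33860916386323, 'eye': array([ 0.37968276, -0.09242024,  1.78353164]), 'rotation': array([  3.5456478 ,  -0.35883258, -90.83291637])}
wrist {'fovy': 71.51710563241011, 'cx': 320.05585431844844, 'cy': 240.3537733682724, 'hand_eye': array([[ 2.23394324e-04,  9.60064154e-01,  2.79779861e-01,
         7.54307318e-02],
       [ 9.99999975e-01, -2.10596999e-04, -7.58013390e-05,
        -9.61377029e-05],
       [-1.38533492e-05,  2.79779871e-01, -9.60064177e-01,
        -1.84328410e-01],
       [ 0.00000000e+00,  0.00000000e+00,  0.00000000e+00,
         1.00000000e+00]])}
```

View pics/scene0.png

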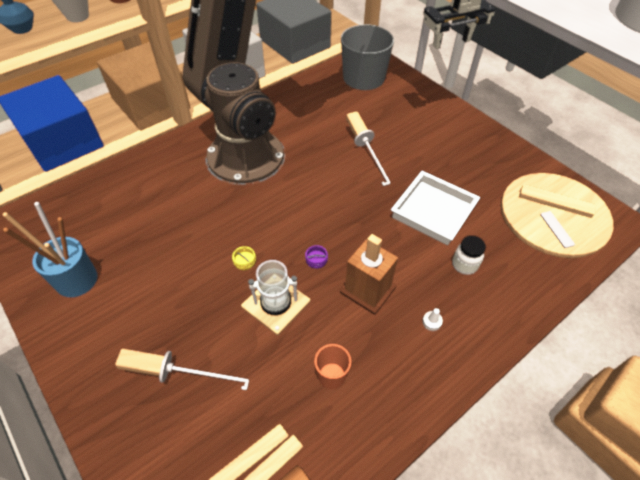

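View pics/top0.png

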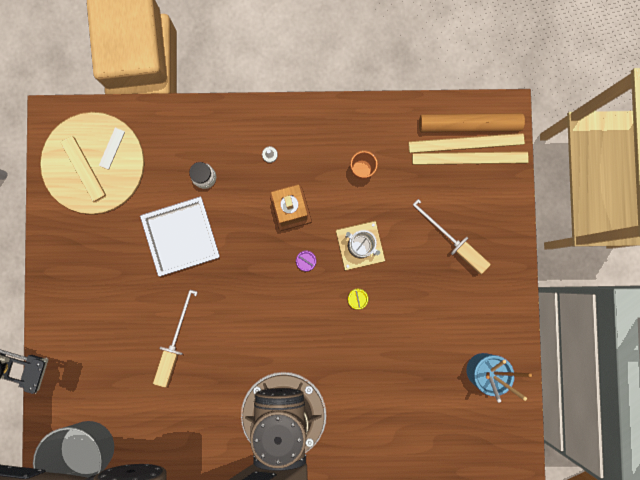

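The scene picture shows the block with the upright hook at about (372,270) and the cartridge at (272,290). In the top picture the hook handle is at (290,203), the tube at (361,243), the tray at (180,237), the jar at (202,175), the nozzle at (269,154) and the cup at (364,165).

```bash
cat > h.py <<'E'
from plant import r, optics, job
import cv2, numpy as np
from scipy.spatial.transform import Rotation as Ro
def rpy(a): return Ro.from_euler('xyz',a,degrees=True).as_matrix()
class Cam:
    def __init__(s,n,save=None):
        st=r.get_state(); c=optics.capture(n); s.img=c["img"]; s.st=st
        if save: cv2.imwrite(f"pics/{save}.png",s.img)
        s.f=240/np.tan(np.radians(c["fovy"]/2)); s.cx,s.cy=c["cx"],c["cy"]
        if n=="wrist":
            R=rpy(st["eef_rot"]); H=np.array(c["hand_eye"]); s.R=R@H[:3,:3]; s.e=st["tcp_pos"]+R@H[:3,3]
        else: s.R=rpy(c["rotation"]); s.e=np.array(c["eye"])
    def ray(s,u,v): return s.R@np.array([(u-s.cx)/s.f,-(v-s.cy)/s.f,-1.])
    def at(s,u,v,z):
        d=s.ray(u,v); return s.e+d*(z-s.e[2])/d[2]
    def px(s,p):
        q=s.R.T@(np.array(p)-s.e); return np.array([s.cx-s.f*q[0]/q[2], s.cy+s.f*q[1]/q[2]])
def shift(p,yaw):
    """tool shift in units & turn (deg about tool z) to TCP p, pointing down with yaw"""
    st=r.get_state(); R=rpy(st["eef_rot"]); print("xyz",np.round(R.T@(np.array(p)-st["tcp_pos"])/.03,2),
     "rot",np.round(Ro.from_matrix(R.T@rpy([180,0,yaw])).as_rotvec(degrees=True),2))
def say():
    s=r.get_state(); print(round(s["time_s"],2),"tcp",np.round(s["tcp_pos"]*1000,1),"rpy",np.round(s["eef_rot"],1),"F",np.round(s["contact_force"],1),"w",round(s["gripper_width"]*1e3,1),"grip",round(s["gripper_force"],1))
E
python3 - <<'E'
from h import *
c=Cam("top")
for n,u,v,z in [("hook",290,203,.209),("block top",289,205,.135),("tube rim",361,243,.14),("tray",180,237,.03),("jar",202,172,.085),("cup",364,162,.085),("nozzle",269,154,.058)]:
    print(n,np.round(c.at(u,v,z),3))
o=c.img; a=cv2.resize(o[175:275,250:400],None,fx=5,fy=5,interpolation=cv2.INTER_CUBIC); cv2.imwrite("pics/topz.png",a)
E
```

```text
hook [ 0.588 -0.034  0.209]
block top [ 0.593 -0.028  0.135]
tube rim [ 0.486 -0.222  0.14 ]
tray [0.518 0.291 0.03 ]
jar [0.696 0.217 0.085]
cup [ 0.718 -0.239  0.085]
nozzle [0.75  0.03  0.058]
```

View pics/topz.png

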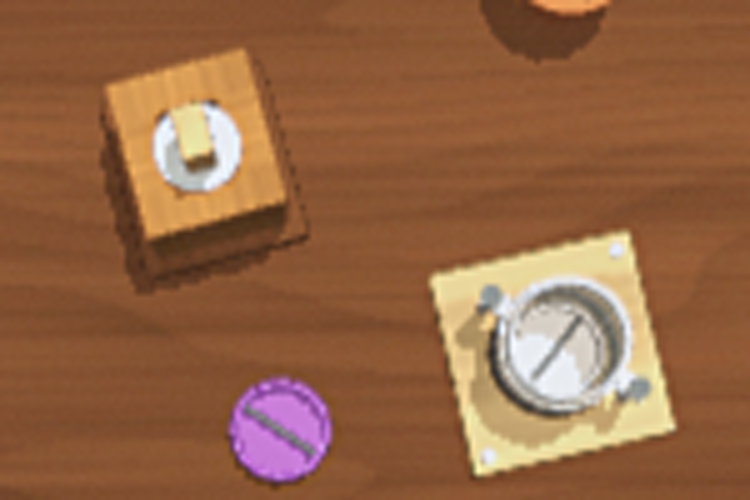

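The crop shows the block's top corners at about (105,85), (245,50), (287,203) and (150,238). Dark slot corners stick out above the guard, so the toe points up in the picture, roughly world +x. The tube's bar runs from about (535,375) to (580,318).

```bash
python3 - <<'E'
from h import *
c=Cam("top")
def w(u,v,z): return c.at(250+(u+.5)/5-.5,175+(v+.5)/5-.5,z)[:2]
q=np.array([w(*p,.135) for p in [(105,85),(245,50),(287,203),(150,238)]])
print(q.mean(0),"guard",w(198,146,.139)); 
for a,b in((3,0),(2,1),(2,3),(1,0)): d=q[b]-q[a]; print(np.degrees(np.arctan2(d[1],d[0])),np.linalg.norm(d))
a,b=w(535,375,.028),w(580,318,.028);d=b-a;print("bar",(a+b)/2,np.degrees(np.arctan2(d[1],d[0])), "rim",w(566,345,.14))
shift([.588,-.032,.27],-74)
E
```

```text
[ 0.59710045 -0.02829626] guard [ 0.59540371 -0.02911542]
15.690170880737908 0.08724848264034687
14.50267771377811 0.08688253143330785
103.60937856329834 0.07676656742928398
103.37679798864302 0.07858056169268618
bar [ 0.49067927 -0.23094512] -39.22584539101538 rim [ 0.48433561 -0.22671075]
xyz [19.07 17.86 -2.29] rot [ 4.000e-02 -3.000e-02  5.722e+01]
```

```bash
T='{"xyz":[19.1,17.85,-2.3],"delta_rot":[0,0,57.2],"claw":0}'; python3 -m crank '[{"xyz":[0,0,-2.3],"delta_rot":[0,0,0],"claw":0},{"xyz":[0,0,-2.3],"delta_rot":[0,0,0],"claw":0},{"xyz":[19.1,17.85,-2.3],"delta_rot":[0,0,57.2],"claw":0},{"xyz":[19.1,17.85,-2.3],"delta_rot":[0,0,57.2],"claw":0},{"xyz":[19.1,17.85,-2.3],"delta_rot":[0,0,57.2],"claw":0},{"xyz":[19.1,17.85,-2.3],"delta_rot":[0,0,57.2],"claw":0},{"xyz":[19.1,17.85,-2.3],"delta_rot":[0,0,57.2],"claw":0},{"xyz":[19.1,17.85,-2.3],"delta_rot":[0,0,57.2],"claw":0},{"xyz":[19.1,17.85,-2.3],"delta_rot":[0,0,57.2],"claw":0},{"xyz":[19.1,17.85,-2.3],"delta_rot":[0,0,57.2],"claw":0},{"xyz":[19.1,17.85,-2.3],"delta_rot":[0,0,57.2],"claw":0},{"xyz":[19.1,17.85,-2.3],"delta_rot":[0,0,57.2],"claw":0},{"xyz":[19.1,17.85,-2.3],"delta_rot":[0,0,57.2],"claw":0},{"xyz":[19.1,17.85,-2.3],"delta_rot":[0,0,57.2],"claw":0},{"xyz":[19.1,17.85,-2.3],"delta_rot":[0,0,57.2],"claw":0},{"xyz":[19.1,17.85,-2.3],"delta_rot":[0,0,57.2],"claw":0},{"xyz":[19.1,17.85,-2.3],"delta_rot":[0,0,57.2],"claw":0},{"xyz":[19.1,17.85,-2.3],"delta_rot":[0,0,57.2],"claw":0}]'
python3 - <<'E'
from h import *
say(); c=Cam("wrist","w1")
E
```

```text
time_s: 2.5
tcp_pos: [0.5886, -0.031, 0.2706]
eef_rot: [-180.0, 0.0, -73.9]
contact_force: [-0.4, 0.3, -0.4]
gripper_width: 0.0877
gripper_force: 0.0
2.5 tcp [588.6 -31.  270.6] rpy [-180.     0.   -73.9] F [-0.4  0.3 -0.4] w 87.7 grip 0.0
```

View pics/w1.png

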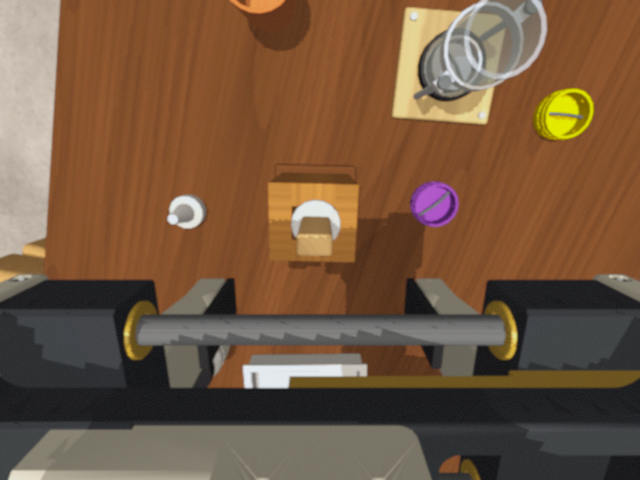

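The wrist view shows the block's top face from (269,183) to (357,261) and the guard centre near (316,222). The slot's dark corner is on the left, so the toe points left, along tool -y.

```bash
python3 - <<'E'
from h import *
c=Cam("wrist")
print("guard",c.at(316,222,.139))
q=np.array([c.at(*p,.135)[:2] for p in [(269,183),(357,185),(355,261),(269,261)]]);print(q.mean(0))
for a,b in((1,0),(2,3),(2,1),(3,0)): d=q[b]-q[a]; print(np.degrees(np.arctan2(d[1],d[0])),np.linalg.norm(d))
# guard white blob & tube
b=c.img[195:265,285:345]; hsv=cv2.cvtColor(b,cv2.COLOR_BGR2HSV); m=((hsv[...,1]<60)&(hsv[...,2]>120)).astype(np.uint8)
ct=max(cv2.findContours(m,0,2)[0],key=cv2.contourArea); print(cv2.minEnclosingCircle(ct),cv2.boundingRect(ct))
cv2.imwrite("pics/w1z.png",np.vstack([cv2.resize(c.img[175:270,260:365],(630,570//2*1),interpolation=2),cv2.resize(c.img[0:130,380:560],(630,315),interpolation=2)])[:600])
for z,p in((.209,(314,250)),): print(c.at(*p,z))
for P in ([.595,-.029,.139],[.595,-.029,.209],[.4843,-.2267,.14],[.4843,-.2267,.012]): print(P,c.px(P))
E
```

```text
guard [ 0.59295668 -0.03165382  0.139     ]
[ 0.59556993 -0.02806282]
14.828177502142594 0.08389357085617344
16.123716496556376 0.08759384910100557
-73.6225900480683 0.07690239598692422
-76.33332120603691 0.0788709435136899
((30.255319595336914, 28.0), 24.82547378540039) (6, 5, 50, 39)
[ 0.59200341 -0.02569576  0.209     ]
[0.595, -0.029, 0.139] [313.23429463 223.98569329]
[0.595, -0.029, 0.209] [311.43319562 245.05970051]
[0.4843, -0.2267, 0.14] [504.71320532  39.09511925]
[0.4843, -0.2267, 0.012] [448.27207753  70.95926172]
```

View pics/w1z.png

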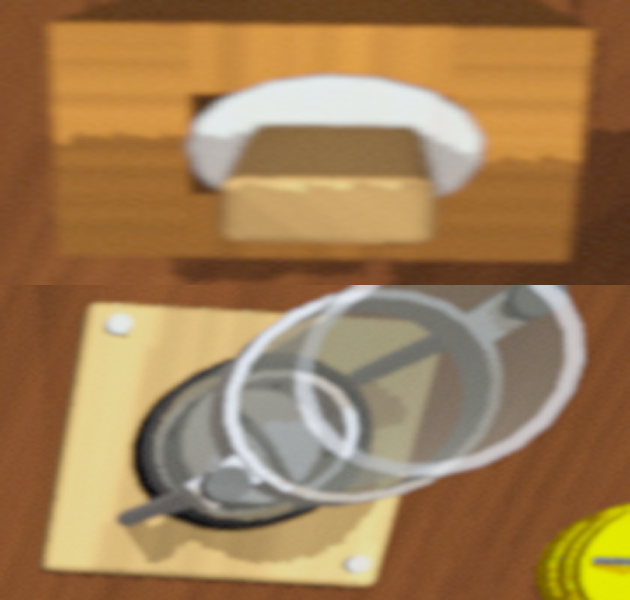

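The zoomed crops confirm the guard centre at about (316,222) and the handle top's centre at (315,245). The hook therefore stands near (0.593,-0.031) with its yaw about 15.5°. Next I grasp it.

```bash
python3 -m crank '[{"xyz":[0.04,-0.14,1.5],"delta_rot":[0,0,0.4],"claw":0},{"xyz":[0.04,-0.14,3],"delta_rot":[0,0,0.4],"claw":0},{"xyz":[0.04,-0.14,3.8],"delta_rot":[0,0,0.4],"claw":0},{"xyz":[0.04,-0.14,3.8],"delta_rot":[0,0,0.4],"claw":0},{"xyz":[0.04,-0.14,3.8],"delta_rot":[0,0,0.4],"claw":1},{"xyz":[0.04,-0.14,3.8],"delta_rot":[0,0,0.4],"claw":1},{"xyz":[0.04,-0.14,3.8],"delta_rot":[0,0,0.4],"claw":1},{"xyz":[0.04,-0.14,3.8],"delta_rot":[0,0,0.4],"claw":1},{"xyz":[0.04,-0.14,3.8],"delta_rot":[0,0,0.4],"claw":1},{"xyz":[0.04,-0.14,3.8],"delta_rot":[0,0,0.4],"claw":1},{"xyz":[0.04,-0.14,3.8],"delta_rot":[0,0,0.4],"claw":1}]' 45
```

```text
time_s: 3.98
tcp_pos: [0.5933, -0.0318, 0.1563]
eef_rot: [-180.0, -0.0, -74.4]
contact_force: [0.0, 0.1, 0.4]
gripper_width: 0.0279
gripper_force: 45.0
```

```bash
python3 -m crank '[{"xyz":[0,0,-0.5],"delta_rot":[0,0,0],"claw":1},{"xyz":[0,0,-1.3],"delta_rot":[0,0,0],"claw":1},{"xyz":[0,0,-2.3],"delta_rot":[0,0,0],"claw":1},{"xyz":[0,0,-3.3],"delta_rot":[0,0,0],"claw":1},{"xyz":[0,0,-4.3],"delta_rot":[0,0,0],"claw":1},{"xyz":[0,0,-5.3],"delta_rot":[0,0,0],"claw":1},{"xyz":[0,0,-5.3],"delta_rot":[0,0,0],"claw":1},{"xyz":[1.5,0.7,-5.3],"delta_rot":[0,0,0],"claw":1},{"xyz":[3.1,1.3,-5.3],"delta_rot":[0,0,0],"claw":1},{"xyz":[3.1,1.3,-5.3],"delta_rot":[0,0,0],"claw":1},{"xyz":[3.1,1.3,-5.3],"delta_rot":[0,0,0],"claw":1},{"xyz":[3.1,1.3,-5.3],"delta_rot":[0,0,0],"claw":1}]'
python3 - <<'E'
from h import *
say(); c=Cam("wrist"); s=Cam("scene"); t=Cam("top")
st=c.st; R=rpy(st["eef_rot"])
F=st["tcp_pos"]+R@np.array([0,0,-.0188+.04+.128]); print("straight foot",F,[k.px(F) for k in(c,s,t)])
G=st["tcp_pos"]+R@np.array([0,0,-.0188+.04])
print("guard",G,[k.px(G) for k in(c,s,t)])
u,v=c.px(F).astype(int); a=cv2.resize(c.img[max(0,v-60):v+40,u-65:u+65],(520,400),interpolation=2)
u2,v2=s.px(F).astype(int); b=cv2.resize(s.img[v2-80:v2+20,u2-35:u2+35],(280,400),interpolation=2)
print(max(0,v-60),u-65,v2-80,u2-35)
cv2.imwrite("pics/foot.png",np.hstack([a,b]))
np.savez("foot",w=c.img,s=s.img)
E
```

```text
time_s: 5.48
tcp_pos: [0.5808, -0.1311, 0.3152]
eef_rot: [180.0, 0.0, -74.3]
contact_force: [-0.2, 0.9, -1.0]
gripper_width: 0.0276
gripper_force: 44.9
5.47 tcp [ 580.8 -131.1  315.2] rpy [180.    0.  -74.3] F [-0.2  0.9 -1. ] w 27.6 grip 44.9
straight foot [ 0.58071722 -0.13107124  0.16596892] [array([319.94462361, 219.95537064]), array([334.00341509, 269.69451472]), array([327.07504459, 207.43635839])]
guard [ 0.58076053 -0.13109842  0.29396891] [array([319.97115797, 263.07755439]), array([335.77226263, 232.76988365]), array([328.22901993, 200.97010402])]
159 254 189 299
```

View pics/foot.png

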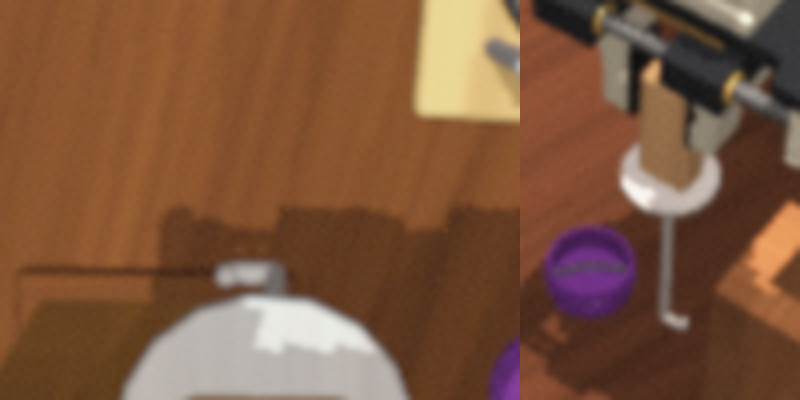

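The left crop (wrist) shows the toe at px (308–326, 227), with the shank axis near column 323. The straight foot would be at (320,220), so the foot sits about 3 mm back in hook x and about 6.5 mm to hook +y. The scene crop shows the foot near (335,269), which is consistent. Next I move over the tube.

```bash
python3 -m crank '[{"xyz":[0.8,1.2,0],"delta_rot":[0,0,-10],"claw":1},{"xyz":[1.6,2.4,0],"delta_rot":[0,0,-20],"claw":1},{"xyz":[2.4,3.6,0],"delta_rot":[0,0,-30],"claw":1},{"xyz":[2.73,4.19,0],"delta_rot":[0,0,-35],"claw":1},{"xyz":[2.73,4.19,0],"delta_rot":[0,0,-35],"claw":1},{"xyz":[2.73,4.19,0],"delta_rot":[0,0,-35],"claw":1},{"xyz":[2.73,4.19,0],"delta_rot":[0,0,-35],"claw":1}]'
python3 - <<'E'
from h import *
say(); c=Cam("wrist"); s=Cam("scene"); t=Cam("top")
st=c.st; R=rpy(st["eef_rot"])
for n,x in(("straight",[0,0,0]),("est",[-.0067,.003,0])):
    F=st["tcp_pos"]+R@(np.array([0,0,-.0188+.04+.128-.0025])+x); print(n,F,[k.px(F) for k in(c,s,t)])
a=cv2.resize(c.img[110:290,230:430],(660,594),interpolation=2)
cv2.imwrite("pics/over.png",a); np.savez("over",w=c.img,s=s.img,t=t.img)
E
```

```text
time_s: 6.5
tcp_pos: [0.4823, -0.244, 0.3152]
eef_rot: [180.0, 0.0, -39.4]
contact_force: [0.5, 0.8, -1.5]
gripper_width: 0.0279
gripper_force: 44.9
6.5 tcp [ 482.3 -244.   315.2] rpy [180.    0.  -39.4] F [ 0.5  0.8 -1.5] w 27.9 grip 44.9
straight [ 0.48231477 -0.24394927  0.16849422] [array([320.05857753, 220.47166308]), array([264.11134817, 266.4426283 ]), array([370.16447317, 243.57367417])]
est [ 0.47523197 -0.2420195   0.16849601] [array([322.99106416, 226.87242397]), array([262.97398559, 263.84043299]), array([369.49123278, 246.24579203])]
```

View pics/over.png

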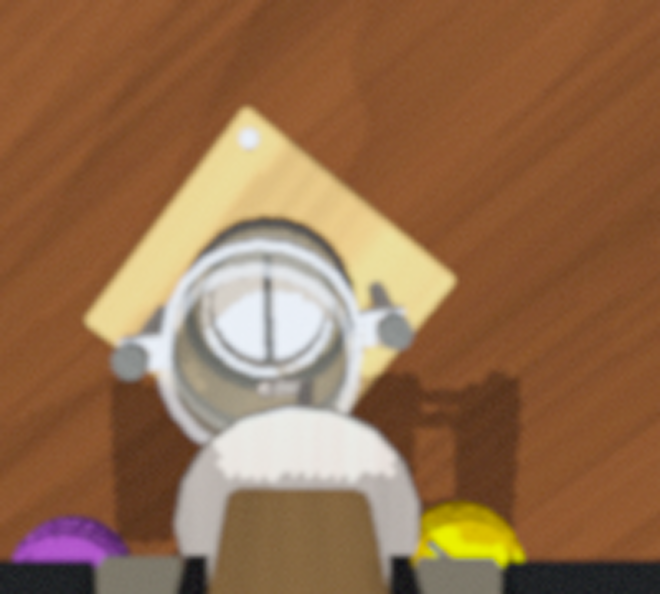

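The wrist view shows the bar running nearly vertically in the crop, from (268,258) to (269,362). The toe is at (256–310, 387), and the rim's outer left and right edges are at columns 157 and 362. The posts are at (130,360) and (395,328).

```bash
python3 - <<'E'
from h import *
import types
c=Cam("wrist"); st=c.st; R=rpy(st["eef_rot"])
def P(u,v,z): return c.at(230+(u+.5)/3.3-.5,110+(v+.5)/3.3-.5,z)
def tool(p): return np.round((R.T@(p-st["tcp_pos"]))[:2]*1e3,1)
foot=P(306,388,.1685); print("foot",tool(foot),"tip",tool(P(256,386,.1705)))
a,b=P(268,258,.0255),P(269,362,.0255); print("bar",tool(a),tool(b),"mid",tool((a+b)/2), "px of mid@.032", c.px(list((a+b)[:2]/2)+[.032]))
print("rim L/R",tool(P(157,345,.14)),tool(P(362,345,.14)),"rim back", tool(P(260,238,.14)))
B=[P(*q,.012) for q in((247,106),(457,280),(84,320))]; print("base ctr",tool((B[1]+B[2])/2),[tool(x) for x in B])
print("cup rim L/R",tool(P(200,305,.038)),tool(P(337,305,.038)))
# bar profile: dark column by row
g=cv2.cvtColor(c.img,cv2.COLOR_BGR2GRAY).astype(float)
for v in range(188,220,3): 
    x=np.arange(300,322); w=np.clip(np.median(g[v,300:322])-g[v,300:322]-20,0,None); print(v,round((w*x).sum()/max(w.sum(),1e-9),2),round(w.sum()),end=" | ")
E
```

```text
foot [-7.1  2.4] tip [ -5.9 -13. ]
bar [ 14.8 -13. ] [-30.9 -12.9] mid [ -8.1 -12.9] px of mid@.032 [310.89955911 204.60311907]
rim L/R [  0.6 -47. ] [ 0.6 21.2] rim back [ 35.9 -12.4]
base ctr [ -5.7 -12.8] [array([ 77.4, -21.8]), array([ 3.3, 70.5]), array([-14.7, -96.1])]
cup rim L/R [ -3.4 -41.6] [-3.4 16.4]
188 310.36 11 | 191 320.16 61 | 194 310.18 114 | 197 310.36 127 | 200 310.52 118 | 203 310.55 122 | 206 310.64 142 | 209 310.72 144 | 212 310.73 146 | 215 309.37 174 | 218 310.48 50 |
```

```bash
python3 - <<'E'
from h import *
c=Cam("wrist"); st=c.st; R=rpy(st["eef_rot"])
def W(x,y,z): p=st["tcp_pos"]+R@np.array([x/1e3,y/1e3,0]); p[2]=z; return p
def cr(p): q=c.px(p); return np.round([(q[0]+.5-230)*3.3-.5,(q[1]+.5-110)*3.3-.5],0)
for x0 in(-8,-4,0): print(x0,"rim outer back",cr(W(x0+34,-12.9,.14)),"inner back",cr(W(x0+30,-12.9,.14)),"side",cr(W(x0,-46.9,.14)),"front inner",cr(W(x0-30,-25,.14)),
  "seal back",cr(W(x0+28,-12.9,.03)),"cup rim back outer/inner",cr(W(x0+28,-12.9,.038)),cr(W(x0+25,-12.9,.038)),"front",cr(W(x0-25,-12.9,.038)),"bar ends",cr(W(x0+25,-12.9,.0255)),cr(W(x0-25,-12.9,.0255)),"tube base back",cr(W(x0+34,-12.9,.012)))
g=cv2.cvtColor(c.img,cv2.COLOR_BGR2GRAY)
for u in (311,320): print(u,[(v,int(g[v,u])) for v in range(168,232)])
E
```

```text
-8 rim outer back [259. 268.] inner back [259. 281.] side [158. 370.] front inner [225. 455.] seal back [268. 247.] cup rim back outer/inner [267. 249.] [267. 256.] front [268. 373.] bar ends [268. 253.] [269. 367.] tube base back [269. 228.]
-4 rim outer back [259. 256.] inner back [259. 268.] side [158. 358.] front inner [225. 444.] seal back [268. 237.] cup rim back outer/inner [267. 239.] [267. 247.] front [268. 364.] bar ends [268. 243.] [269. 358.] tube base back [269. 219.]
0 rim outer back [258. 244.] inner back [259. 256.] side [157. 347.] front inner [225. 433.] seal back [268. 228.] cup rim back outer/inner [267. 230.] [267. 237.] front [268. 355.] bar ends [268. 234.] [269. 349.] tube base back [269. 210.]
311 [(168, 197), (169, 198), (170, 199), (171, 201), (172, 203), (173, 200), (174, 187), (175, 148), (176, 96), (177, 87), (178, 103), (179, 129), (180, 150), (181, 158), (182, 176), (183, 210), (184, 227), (185, 218), (186, 185), (187, 153), (188, 149), (189, 163), (190, 188), (191, 206), (192, 208), (193, 194), (194, 163), (195, 144), (196, 145), (197, 149), (198, 156
[... 470 characters left out ...]
202), (174, 203), (175, 200), (176, 184), (177, 146), (178, 101), (179, 89), (180, 102), (181, 125), (182, 147), (183, 157), (184, 172), (185, 204), (186, 226), (187, 224), (188, 201), (189, 178), (190, 171), (191, 180), (192, 200), (193, 220), (194, 228), (195, 229), (196, 222), (197, 217), (198, 217), (199, 226), (200, 234), (201, 237), (202, 238), (203, 238), (204, 238), (205, 238), (206, 238), (207, 238), (208, 237), (209, 238), (210, 238), (211, 238), (212, 239), (213, 237), (214, 232), (215, 215), (216, 188), (217, 170), (218, 188), (219, 210), (220, 210), (221, 182), (222, 144), (223, 121), (224, 126), (225, 141), (226, 149), (227, 149), (228, 139), (229, 124), (230, 121), (231, 121)]
```

The row profile settles the geometry. In tool mm, the tube and bar centre is at about (-6,-12.9) and the shank foot at (-7.1,+2.4), with the bar parallel to tool x. I place the foot 19 mm behind the bar and go down to just above it.

```bash
python3 -m crank '[{"xyz":[0.03,0.12,0],"delta_rot":[0,0,0],"claw":1},{"xyz":[0.03,0.12,0.5],"delta_rot":[0,0,0],"claw":1},{"xyz":[0.03,0.12,1.1],"delta_rot":[0,0,0],"claw":1},{"xyz":[0.03,0.12,1.7],"delta_rot":[0,0,0],"claw":1},{"xyz":[0.03,0.12,2.3],"delta_rot":[0,0,0],"claw":1},{"xyz":[0.03,0.12,2.9],"delta_rot":[0,0,0],"claw":1},{"xyz":[0.03,0.12,3.5],"delta_rot":[0,0,0],"claw":1},{"xyz":[0.03,0.12,4.0],"delta_rot":[0,0,0],"claw":1},{"xyz":[0.03,0.12,4.2],"delta_rot":[0,0,0],"claw":1},{"xyz":[0.03,0.12,4.2],"delta_rot":[0,0,0],"claw":1},{"xyz":[0.03,0.12,4.2],"delta_rot":[0,0,0],"claw":1}]' 55
python3 - <<'E'
from h import *
say(); c=Cam("wrist"); s=Cam("scene")
a=cv2.resize(c.img[150:260,255:385],(520,440),interpolation=2)
u,v=s.px([.479,-.227,.08]).astype(int); b=cv2.resize(s.img[v-55:v+55,u-35:u+35],(280,440),interpolation=2); print(v-55,u-35)
cv2.imwrite("pics/in.png",np.hstack([a,b]))
E
```

```text
time_s: 8.12
tcp_pos: [0.4806, -0.2482, 0.19]
eef_rot: [-180.0, -0.1, -39.4]
contact_force: [-0.3, 0.6, -1.4]
gripper_width: 0.0275
gripper_force: 54.9
8.12 tcp [ 480.6 -248.2  190. ] rpy [-1.80e+02 -1.00e-01 -3.94e+01] F [-0.3  0.6 -1.4] w 27.5 grip 54.9
228 237
```

View pics/in.png

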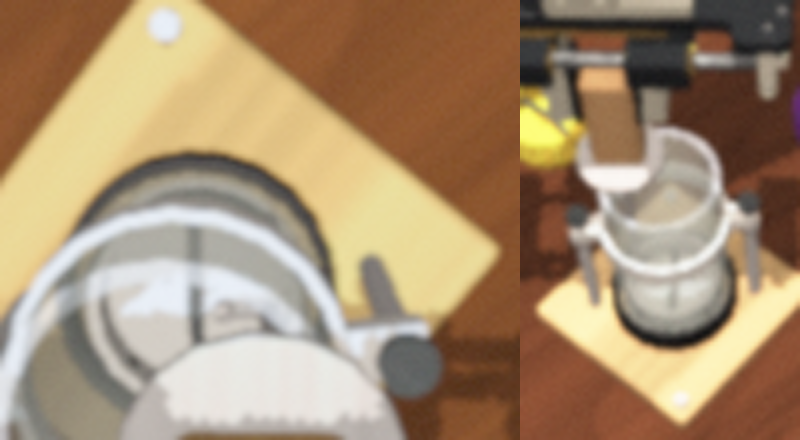

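The toe tip is at crop (215,310) and the bar at column 195, which is about 5 mm of gap, as planned. The scene crop shows the shank inside the tube. I go on down slowly.

```bash
python3 -m crank '[{"xyz":[0,0,0.15],"delta_rot":[0,0,0],"claw":1},{"xyz":[0,0,0.3],"delta_rot":[0,0,0],"claw":1},{"xyz":[0,0,0.42],"delta_rot":[0,0,0],"claw":1},{"xyz":[0,0,0.54],"delta_rot":[0,0,0],"claw":1},{"xyz":[0,0,0.62],"delta_rot":[0,0,0],"claw":1},{"xyz":[0,0,0.66],"delta_rot":[0,0,0],"claw":1},{"xyz":[0,0,0.7],"delta_rot":[0,0,0],"claw":1},{"xyz":[0,0,0.7],"delta_rot":[0,0,0],"claw":1},{"xyz":[0,0,0.7],"delta_rot":[0,0,0],"claw":1}]'
```

```text
time_s: 9.35
tcp_pos: [0.4802, -0.248, 0.1685]
eef_rot: [-180.0, -0.0, -39.4]
contact_force: [0.3, -0.4, -3.0]
gripper_width: 0.0274
gripper_force: 54.9
```

```bash
python3 -m crank '[{"xyz":[0,0,0.02],"delta_rot":[0,0,0],"claw":1},{"xyz":[0,0,0.02],"delta_rot":[0,0,0],"claw":1}]'; python3 -m crank '[{"xyz":[0,0,0.02],"delta_rot":[0,0,0],"claw":1},{"xyz":[0,0,0.02],"delta_rot":[0,0,0],"claw":1}]'
```

```text
time_s: 9.6
tcp_pos: [0.4801, -0.248, 0.1677]
eef_rot: [180.0, 0.0, -39.4]
contact_force: [-0.5, 0.1, -1.0]
gripper_width: 0.0276
gripper_force: 54.9
time_s: 9.85
tcp_pos: [0.4802, -0.248, 0.1673]
eef_rot: [180.0, -0.0, -39.4]
contact_force: [-0.7, 0.2, -0.9]
gripper_width: 0.0275
gripper_force: 54.9
```

```bash
python3 -m crank '[{"xyz":[0,0,0.02],"delta_rot":[0,0,0],"claw":1},{"xyz":[0,0,0.02],"delta_rot":[0,0,0],"claw":1}]'; python3 -m crank '[{"xyz":[0,0,0.02],"delta_rot":[0,0,0],"claw":1},{"xyz":[0,0,0.02],"delta_rot":[0,0,0],"claw":1}]'
```

```text
time_s: 10.1
tcp_pos: [0.4805, -0.2482, 0.1671]
eef_rot: [-180.0, -0.0, -39.4]
contact_force: [-0.3, 0.1, 3.3]
gripper_width: 0.0282
gripper_force: 55.0
time_s: 10.35
tcp_pos: [0.4807, -0.2484, 0.1669]
eef_rot: [-180.0, -0.1, -39.4]
contact_force: [-2.0, 0.5, 7.6]
gripper_width: 0.0278
gripper_force: 55.0
```

The floor is felt at TCP z of about 0.1671. I lift 1.2 mm off it and slide under the bar.

```bash
python3 -m crank '[{"xyz":[0,0,-0.06],"delta_rot":[0,0,0],"claw":1},{"xyz":[0,-0.05,-0.06],"delta_rot":[0,0,0],"claw":1},{"xyz":[0,-0.1,-0.06],"delta_rot":[0,0,0],"claw":1},{"xyz":[0,-0.15,-0.06],"delta_rot":[0,0,0],"claw":1},{"xyz":[0,-0.2,-0.06],"delta_rot":[0,0,0],"claw":1},{"xyz":[0,-0.2,-0.06],"delta_rot":[0,0,0],"claw":1}]';python3 -m crank '[{"xyz":[0,-0.05,0],"delta_rot":[0,0,0],"claw":1},{"xyz":[0,-0.1,0],"delta_rot":[0,0,0],"claw":1},{"xyz":[0,-0.15,0],"delta_rot":[0,0,0],"claw":1},{"xyz":[0,-0.2,0],"delta_rot":[0,0,0],"claw":1},{"xyz":[0,-0.23,0],"delta_rot":[0,0,0],"claw":1},{"xyz":[0,-0.23,0],"delta_rot":[0,0,0],"claw":1}]'
```

```text
time_s: 11.1
tcp_pos: [0.484, -0.2433, 0.1677]
eef_rot: [180.0, 0.0, -39.4]
contact_force: [-0.3, -0.1, -1.3]
gripper_width: 0.0275
gripper_force: 54.9
time_s: 11.85
tcp_pos: [0.4884, -0.238, 0.1678]
eef_rot: [180.0, -0.0, -39.4]
contact_force: [0.1, -0.2, -1.3]
gripper_width: 0.0275
gripper_force: 54.9
```

```bash
python3 -m crank '[{"xyz":[0,0,-0.07],"delta_rot":[0,0,0],"claw":1},{"xyz":[0,0,-0.14],"delta_rot":[0,0,0],"claw":1},{"xyz":[0,0,-0.18],"delta_rot":[0,0,0],"claw":1},{"xyz":[0,0,-0.2],"delta_rot":[0,0,0],"claw":1},{"xyz":[0,0,-0.22],"delta_rot":[0,0,0],"claw":1},{"xyz":[0,0,-0.24],"delta_rot":[0,0,0],"claw":1},{"xyz":[0,0,-0.26],"delta_rot":[0,0,0],"claw":1}]';python3 -m crank '[{"xyz":[0,0,-0.02],"delta_rot":[0,0,0],"claw":1},{"xyz":[0,0,-0.04],"delta_rot":[0,0,0],"claw":1},{"xyz":[0,0,-0.06],"delta_rot":[0,0,0],"claw":1}]'
```

```text
time_s: 12.72
tcp_pos: [0.488, -0.2378, 0.175]
eef_rot: [180.0, 0.1, -39.4]
contact_force: [0.4, -0.6, -7.0]
gripper_width: 0.0278
gripper_force: 54.9
time_s: 13.1
tcp_pos: [0.4878, -0.2379, 0.1768]
eef_rot: [180.0, 0.1, -39.4]
contact_force: [1.2, -0.8, -9.8]
gripper_width: 0.0278
gripper_force: 54.9
```

The bar is caught. Now a steady draw.

```bash
python3 -m crank '[{"xyz":[0,0,-0.05],"delta_rot":[0,0,0],"claw":1},{"xyz":[0,0,-0.1],"delta_rot":[0,0,0],"claw":1},{"xyz":[0,0,-0.2],"delta_rot":[0,0,0],"claw":1},{"xyz":[0,0,-0.3],"delta_rot":[0,0,0],"claw":1},{"xyz":[0,0,-0.4],"delta_rot":[0,0,0],"claw":1},{"xyz":[0,0,-0.5],"delta_rot":[0,0,0],"claw":1},{"xyz":[0,0,-0.6],"delta_rot":[0,0,0],"claw":1},{"xyz":[0,0,-0.7],"delta_rot":[0,0,0],"claw":1},{"xyz":[0,0,-0.8],"delta_rot":[0,0,0],"claw":1},{"xyz":[0,0,-0.9],"delta_rot":[0,0,0],"claw":1},{"xyz":[0,0,-1.0],"delta_rot":[0,0,0],"claw":1}]'
```

```text
time_s: 14.48
tcp_pos: [0.4883, -0.238, 0.2075]
eef_rot: [180.0, 0.0, -39.4]
contact_force: [-0.9, -1.2, -9.3]
gripper_width: 0.0275
gripper_force: 54.9
```

```bash
python3 -m crank '[{"xyz":[0,0,-0.12],"delta_rot":[0,0,0],"claw":1},{"xyz":[0,0,-0.24],"delta_rot":[0,0,0],"claw":1},{"xyz":[0,0,-0.36],"delta_rot":[0,0,0],"claw":1},{"xyz":[0,0,-0.48],"delta_rot":[0,0,0],"claw":1},{"xyz":[0,0,-0.6],"delta_rot":[0,0,0],"claw":1},{"xyz":[0,0,-0.72],"delta_rot":[0,0,0],"claw":1},{"xyz":[0,0,-0.84],"delta_rot":[0,0,0],"claw":1},{"xyz":[0,0,-0.96],"delta_rot":[0,0,0],"claw":1},{"xyz":[0,0,-1.08],"delta_rot":[0,0,0],"claw":1},{"xyz":[0,0,-1.2],"delta_rot":[0,0,0],"claw":1},{"xyz":[0,0,-1.32],"delta_rot":[0,0,0],"claw":1},{"xyz":[0,0,-1.44],"delta_rot":[0,0,0],"claw":1},{"xyz":[0,0,-1.56],"delta_rot":[0,0,0],"claw":1},{"xyz":[0,0,-1.68],"delta_rot":[0,0,0],"claw":1},{"xyz":[0,0,-1.8],"delta_rot":[0,0,0],"claw":1},{"xyz":[0,0,-1.92],"delta_rot":[0,0,0],"claw":1},{"xyz":[0,0,-2.04],"delta_rot":[0,0,0],"claw":1},{"xyz":[0,0,-2.16],"delta_rot":[0,0,0],"claw":1}]'
python3 -m crank '[{"xyz":[0,0,-0.12],"delta_rot":[0,0,0],"claw":1},{"xyz":[0,0,-0.24],"delta_rot":[0,0,0],"claw":1},{"xyz":[0,0,-0.36],"delta_rot":[0,0,0],"claw":1},{"xyz":[0,0,-0.48],"delta_rot":[0,0,0],"claw":1},{"xyz":[0,0,-0.58],"delta_rot":[0,0,0],"claw":1},{"xyz":[0,0,-0.66],"delta_rot":[0,0,0],"claw":1},{"xyz":[0,0,-0.74],"delta_rot":[0,0,0],"claw":1},{"xyz":[0,0,-0.82],"delta_rot":[0,0,0],"claw":1},{"xyz":[0,0,-0.9],"delta_rot":[0,0,0],"claw":1},{"xyz":[0,0,-0.98],"delta_rot":[0,0,0],"claw":1},{"xyz":[0,0,-1.06],"delta_rot":[0,0,0],"claw":1},{"xyz":[0,0,-1.16],"delta_rot":[0,0,0],"claw":1},{"xyz":[0,0,-1.28],"delta_rot":[0,0,0],"claw":1},{"xyz":[0,0,-1.4],"delta_rot":[0,0,0],"claw":1},{"xyz":[0,0,-1.5],"delta_rot":[0,0,0],"claw":1},{"xyz":[0,0,-1.6],"delta_rot":[0,0,0],"claw":1},{"xyz":[0,0,-1.6],"delta_rot":[0,0,0],"claw":1},{"xyz":[0,0,-1.6],"delta_rot":[0,0,0],"claw":1},{"xyz":[0,0,-1.6],"delta_rot":[0,0,0],"claw":1}]'
```

```text
time_s: 16.73
tcp_pos: [0.4883, -0.238, 0.2724]
eef_rot: [-180.0, -0.0, -39.4]
contact_force: [-0.6, 0.3, -9.4]
gripper_width: 0.0274
gripper_force: 54.9
time_s: 19.1
tcp_pos: [0.4883, -0.238, 0.32]
eef_rot: [180.0, 0.0, -39.4]
contact_force: [-0.2, -0.2, -4.6]
gripper_width: 0.0277
gripper_force: 54.9
```

The piston hangs free: about 3.3 N beyond the hook's weight, with its underside 18 mm above the rim. I carry it smoothly to the tray.

```bash
python3 -m crank '[{"xyz":[-0.1,-0.14,-0.1],"delta_rot":[0,0,0],"claw":1},{"xyz":[-0.31,-0.42,-0.2],"delta_rot":[0,0,0],"claw":1},{"xyz":[-0.61,-0.85,-0.3],"delta_rot":[0,0,0],"claw":1},{"xyz":[-1.02,-1.42,-0.4],"delta_rot":[0,0,0],"claw":1},{"xyz":[-1.53,-2.12,-0.4],"delta_rot":[0,0,0],"claw":1},{"xyz":[-2.14,-2.97,-0.4],"delta_rot":[0,0,0],"claw":1},{"xyz":[-2.86,-3.96,-0.4],"delta_rot":[0,0,0],"claw":1},{"xyz":[-3.57,-4.95,-0.4],"delta_rot":[0,0,0],"claw":1},{"xyz":[-4.28,-5.94,-0.4],"delta_rot":[0,0,0],"claw":1},{"xyz":[-5.1,-7.08,-0.4],"delta_rot":[0,0,0],"claw":1},{"xyz":[-5.92,-8.21,-0.4],"delta_rot":[0,0,0],"claw":1},{"xyz":[-6.63,-9.2,-0.4],"delta_rot":[0,0,0],"claw":1},{"xyz":[-7.34,-10.19,-0.4],"delta_rot":[0,0,0],"claw":1},{"xyz":[-8.06,-11.18,-0.4],"delta_rot":[0,0,0],"claw":1},{"xyz":[-8.67,-12.03,-0.4],"delta_rot":[0,0,0],"claw":1},{"xyz":[-9.18,-12.74,-0.4],"delta_rot":[0,0,0],"claw":1},{"xyz":[-9.59,-13.3,-0.4],"delta_rot":[0,0,0],"claw":1},{"xyz":[-9.89,-13.73,-0.4],"delta_rot":[0,0,0],"claw":1},{"xyz":[-10.1,-14.01,-0.4],"delta_rot":[0,0,0],"claw":1},{"xyz":[-10.2,-14.15,-0.4],"delta_rot":[0,0,0],"claw":1}]'
python3 - <<'E'
from h import *
say(); s=Cam("scene"); t=Cam("top"); c=Cam("wrist")
a=cv2.resize(c.img[130:290,220:420],(500,400),interpolation=2)
u,v=s.px([.518,.291,.12]).astype(int); b=cv2.resize(s.img[v-50:v+50,u-37:u+38],(300,400),interpolation=2); print(v-50,u-37)
cv2.imwrite("pics/tray.png",np.hstack([a,b]))
E
```

```text
time_s: 21.6
tcp_pos: [0.5212, 0.2845, 0.3321]
eef_rot: [180.0, -0.0, -39.4]
contact_force: [-0.5, -0.8, -4.3]
gripper_width: 0.0276
gripper_force: 54.9
21.6 tcp [521.2 284.5 332.1] rpy [180.   -0.  -39.4] F [-0.5 -0.8 -4.3] w 27.6 grip 54.9
130 405
```

View pics/tray.png

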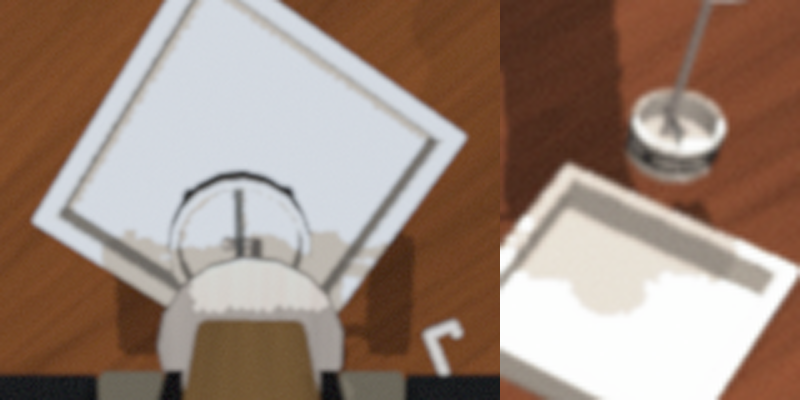

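The piston hangs level on the hook, with its bar near crop (240,225). The tray's rim corners are at crop (33,220) and (466,137).

```bash
python3 - <<'E'
from h import *
c=Cam("wrist"); st=c.st; R=rpy(st["eef_rot"])
P=lambda u,v,z: c.at(220+u/2.5,130+v/2.5,z)
a,b=P(33,220,.035),P(466,137,.035); m=(a+b)/2; print(np.linalg.norm(a-b),"tray",m,"tool mm",(R.T@(m-st["tcp_pos"]))*1e3)
d=P(239,212,.19); print("bar tool",(R.T@(d-st["tcp_pos"]))*1e3)
E
```

```text
0.25674515382183216 tray [0.51764113 0.28943371 0.035     ] tool mm [ -6.18856825  -2.09376998 297.1374429 ]
bar tool [  6.83363085  -4.4519866  142.13738388]
```

```bash
python3 -m crank '[{"xyz":[0,0,0.1],"delta_rot":[0,0,0],"claw":1},{"xyz":[0,0,0.3],"delta_rot":[0,0,0],"claw":1},{"xyz":[0,0,0.7],"delta_rot":[0,0,0],"claw":1},{"xyz":[0,0,1.2],"delta_rot":[0,0,0],"claw":1},{"xyz":[0,0,1.7],"delta_rot":[0,0,0],"claw":1},{"xyz":[0,0,2.2],"delta_rot":[0,0,0],"claw":1},{"xyz":[0,0,2.7],"delta_rot":[0,0,0],"claw":1},{"xyz":[0,0,3.2],"delta_rot":[0,0,0],"claw":1},{"xyz":[0,0,3.7],"delta_rot":[0,0,0],"claw":1},{"xyz":[0,0,4.2],"delta_rot":[0,0,0],"claw":1},{"xyz":[0,0,4.6],"delta_rot":[0,0,0],"claw":1},{"xyz":[0,0,4.9],"delta_rot":[0,0,0],"claw":1},{"xyz":[0,0,5.1],"delta_rot":[0,0,0],"claw":1},{"xyz":[0,0,5.25],"delta_rot":[0,0,0],"claw":1},{"xyz":[0,0,5.3],"delta_rot":[0,0,0],"claw":1},{"xyz":[0,0,5.3],"delta_rot":[0,0,0],"claw":1}]'
python3 -m crank '[{"xyz":[0,0,0.05],"delta_rot":[0,0,0],"claw":1},{"xyz":[0,0,0.1],"delta_rot":[0,0,0],"claw":1},{"xyz":[0,0,0.15],"delta_rot":[0,0,0],"claw":1},{"xyz":[0,0,0.2],"delta_rot":[0,0,0],"claw":1},{"xyz":[0,0,0.25],"delta_rot":[0,0,0],"claw":1},{"xyz":[0,0,0.25],"delta_rot":[0,0,0],"claw":1},{"xyz":[0,0,0.25],"delta_rot":[0,0,0],"claw":1}]'
```

```text
time_s: 23.8
tcp_pos: [0.5212, 0.2843, 0.1733]
eef_rot: [-180.0, -0.0, -39.4]
contact_force: [-0.6, -0.0, -4.2]
gripper_width: 0.0276
gripper_force: 54.9
time_s: 24.68
tcp_pos: [0.5213, 0.2843, 0.1659]
eef_rot: [-180.0, -0.0, -39.4]
contact_force: [0.9, 0.2, -1.6]
gripper_width: 0.0276
gripper_force: 54.9
```

The piston stands on the tray: the force is back to the hook's weight alone. I lower the toe, slide it back out and lift away.

```bash
python3 -m crank '[{"xyz":[0,0,0.05],"delta_rot":[0,0,0],"claw":1},{"xyz":[0,0,0.1],"delta_rot":[0,0,0],"claw":1},{"xyz":[0,0,0.15],"delta_rot":[0,0,0],"claw":1},{"xyz":[0,0,0.15],"delta_rot":[0,0,0],"claw":1},{"xyz":[0,0,0.15],"delta_rot":[0,0,0],"claw":1}]'
python3 -m crank '[{"xyz":[0,0.05,0],"delta_rot":[0,0,0],"claw":1},{"xyz":[0,0.1,0],"delta_rot":[0,0,0],"claw":1},{"xyz":[0,0.15,0],"delta_rot":[0,0,0],"claw":1},{"xyz":[0,0.2,0],"delta_rot":[0,0,0],"claw":1},{"xyz":[0,0.25,0],"delta_rot":[0,0,0],"claw":1},{"xyz":[0,0.3,0],"delta_rot":[0,0,0],"claw":1},{"xyz":[0,0.35,0],"delta_rot":[0,0,0],"claw":1},{"xyz":[0,0.4,0],"delta_rot":[0,0,0],"claw":1},{"xyz":[0,0.42,0],"delta_rot":[0,0,0],"claw":1},{"xyz":[0,0.42,0],"delta_rot":[0,0,0],"claw":1}]'
```

```text
time_s: 25.3
tcp_pos: [0.5211, 0.2843, 0.1612]
eef_rot: [-180.0, -0.0, -39.4]
contact_force: [-0.2, 0.2, -1.1]
gripper_width: 0.0275
gripper_force: 54.9
time_s: 26.55
tcp_pos: [0.5131, 0.2745, 0.1612]
eef_rot: [-180.0, -0.0, -39.4]
contact_force: [0.1, 0.2, -1.5]
gripper_width: 0.0275
gripper_force: 54.9
```

```bash
python3 -m crank '[{"xyz":[0,0,-0.1],"delta_rot":[0,0,0],"claw":1},{"xyz":[0,0,-0.2],"delta_rot":[0,0,0],"claw":1},{"xyz":[0,0,-0.3],"delta_rot":[0,0,0],"claw":1},{"xyz":[0,0,-0.4],"delta_rot":[0,0,0],"claw":1},{"xyz":[0,0,-0.5],"delta_rot":[0,0,0],"claw":1},{"xyz":[0,0,-0.5],"delta_rot":[0,0,0],"claw":1},{"xyz":[0,0,-0.5],"delta_rot":[0,0,0],"claw":1}]'
```

```text
time_s: 27.42
tcp_pos: [0.513, 0.2745, 0.1761]
eef_rot: [180.0, 0.0, -39.4]
contact_force: [-0.2, -0.1, -2.6]
gripper_width: 0.0279
gripper_force: 54.9
```

```bash
python3 -m crank '[{"xyz":[0,0,-0.1],"delta_rot":[0,0,0],"claw":1},{"xyz":[0,0,-0.2],"delta_rot":[0,0,0],"claw":1},{"xyz":[0,0,-0.3],"delta_rot":[0,0,0],"claw":1},{"xyz":[0,0,-0.3],"delta_rot":[0,0,0],"claw":1},{"xyz":[0,0,-0.3],"delta_rot":[0,0,0],"claw":1}]';python3 -m crank '[{"xyz":[0,0,0],"delta_rot":[0,0,0],"claw":1},{"xyz":[0,0,0],"delta_rot":[0,0,0],"claw":1}]'
```

```text
time_s: 28.05
tcp_pos: [0.5131, 0.2745, 0.1851]
eef_rot: [180.0, 0.0, -39.4]
contact_force: [0.0, 0.7, -1.5]
gripper_width: 0.0279
gripper_force: 54.9
time_s: 28.3
tcp_pos: [0.5131, 0.2745, 0.1851]
eef_rot: [180.0, 0.0, -39.4]
contact_force: [-0.9, 0.1, -1.6]
gripper_width: 0.0277
gripper_force: 54.9
```

Free. I lift and go back over the block, at the same pose as at the grasp.

```bash
python3 -m crank '[{"xyz":[0,0,-0.8],"delta_rot":[0,0,0],"claw":1},{"xyz":[0,0,-2],"delta_rot":[0,0,0],"claw":1},{"xyz":[0,0,-3.3],"delta_rot":[0,0,0],"claw":1},{"xyz":[0,0,-4.5],"delta_rot":[0,0,0],"claw":1},{"xyz":[0.3,0.2,-4.5],"delta_rot":[0,0,0],"claw":1},{"xyz":[1.2,0.87,-4.5],"delta_rot":[0,0,4],"claw":1},{"xyz":[2.4,1.74,-4.5],"delta_rot":[0,0,9],"claw":1},{"xyz":[3.6,2.61,-4.5],"delta_rot":[0,0,14],"claw":1},{"xyz":[4.8,3.48,-4.5],"delta_rot":[0,0,19],"claw":1},{"xyz":[6.0,4.35,-4.5],"delta_rot":[0,0,24],"claw":1},{"xyz":[7.2,5.22,-4.5],"delta_rot":[0,0,29],"claw":1},{"xyz":[8.1,5.87,-4.5],"delta_rot":[0,0,33],"claw":1},{"xyz":[8.55,6.2,-4.5],"delta_rot":[0,0,35],"claw":1},{"xyz":[8.55,6.2,-4.5],"delta_rot":[0,0,35],"claw":1},{"xyz":[8.55,6.2,-4.5],"delta_rot":[0,0,35],"claw":1},{"xyz":[8.55,6.2,-4.5],"delta_rot":[0,0,35],"claw":1}]'
python3 - <<'E'
from h import *
say(); shift([.5933,-.0318,.1563],-74.4)
t=Cam("top"); s=Cam("scene"); c=Cam("wrist")
u,v=s.px([.518,.291,.02]).astype(int); b=cv2.resize(s.img[v-35:v+35,u-45:u+45],(385,300),interpolation=2)
a=cv2.resize(c.img[150:290,230:410],(385,300),interpolation=2)
cv2.imwrite("pics/chk.png",np.hstack([a,b]))
E
```

```text
time_s: 30.3
tcp_pos: [0.5933, -0.0311, 0.3201]
eef_rot: [-180.0, 0.0, -74.3]
contact_force: [-0.1, -0.2, -1.5]
gripper_width: 0.0272
gripper_force: 54.9
30.3 tcp [593.3 -31.1 320.1] rpy [-180.     0.   -74.3] F [-0.1 -0.2 -1.5] w 27.2 grip 54.9
xyz [0.02 0.01 5.46] rot [-0.    0.01  0.11]
```

View pics/chk.png

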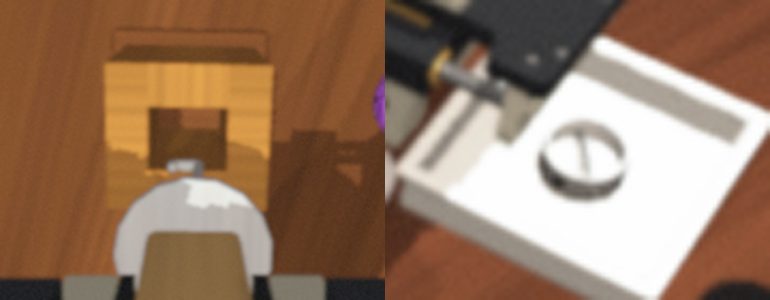

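The piston stands upright in the tray. The hook hangs over the slot, with the toe at crop (185,165), in line with the opening. I lower it in.

```bash
python3 -m crank '[{"xyz":[0.02,0.01,0.2],"delta_rot":[0,0,0.1],"claw":1},{"xyz":[0.02,0.01,0.5],"delta_rot":[0,0,0.1],"claw":1},{"xyz":[0.02,0.01,0.8],"delta_rot":[0,0,0.1],"claw":1},{"xyz":[0.02,0.01,1.1],"delta_rot":[0,0,0.1],"claw":1},{"xyz":[0.02,0.01,1.4],"delta_rot":[0,0,0.1],"claw":1},{"xyz":[0.02,0.01,1.7],"delta_rot":[0,0,0.1],"claw":1},{"xyz":[0.02,0.01,1.7],"delta_rot":[0,0,0.1],"claw":1}]'; python3 -m crank '[{"xyz":[0,0,0.4],"delta_rot":[0,0,0],"claw":1},{"xyz":[0,0,0.8],"delta_rot":[0,0,0],"claw":1},{"xyz":[0,0,1.2],"delta_rot":[0,0,0],"claw":1},{"xyz":[0,0,1.6],"delta_rot":[0,0,0],"claw":1},{"xyz":[0,0,2.0],"delta_rot":[0,0,0],"claw":1},{"xyz":[0,0,2.4],"delta_rot":[0,0,0],"claw":1},{"xyz":[0,0,2.8],"delta_rot":[0,0,0],"claw":1},{"xyz":[0,0,3.2],"delta_rot":[0,0,0],"claw":1},{"xyz":[0,0,3.5],"delta_rot":[0,0,0],"claw":1},{"xyz":[0,0,3.6],"delta_rot":[0,0,0],"claw":1},{"xyz":[0,0,3.65],"delta_rot":[0,0,0],"claw":1},{"xyz":[0,0,3.65],"delta_rot":[0,0,0],"claw":1}]'
```

```text
time_s: 31.32
tcp_pos: [0.5928, -0.0327, 0.2682]
eef_rot: [179.9, 0.0, -74.5]
contact_force: [-0.8, -0.8, -0.5]
gripper_width: 0.0279
gripper_force: 54.9
time_s: 32.83
tcp_pos: [0.5935, -0.0326, 0.16]
eef_rot: [-180.0, -0.0, -74.5]
contact_force: [0.4, 0.3, -1.9]
gripper_width: 0.0277
gripper_force: 54.9
```

```bash
python3 -m crank '[{"xyz":[0,0,0.04],"delta_rot":[0,0,0],"claw":1},{"xyz":[0,0,0.08],"delta_rot":[0,0,0],"claw":1},{"xyz":[0,0,0.1],"delta_rot":[0,0,0],"claw":1},{"xyz":[0,0,0.11],"delta_rot":[0,0,0],"claw":1},{"xyz":[0,0,0.11],"delta_rot":[0,0,0],"claw":1}]'; python3 -m crank '[{"xyz":[0,0,0.01],"delta_rot":[0,0,0],"claw":1},{"xyz":[0,0,0.02],"delta_rot":[0,0,0],"claw":1},{"xyz":[0,0,0.02],"delta_rot":[0,0,0],"claw":1}]'
```

```text
time_s: 33.45
tcp_pos: [0.5933, -0.0326, 0.1564]
eef_rot: [-180.0, -0.0, -74.5]
contact_force: [0.2, 0.1, -1.9]
gripper_width: 0.0277
gripper_force: 54.9
time_s: 33.83
tcp_pos: [0.5934, -0.0327, 0.1563]
eef_rot: [-180.0, -0.0, -74.5]
contact_force: [-2.1, -0.0, 3.6]
gripper_width: 0.0277
gripper_force: 55.0
```

The guard is on the block. I release, rise, and read the result.

```bash
python3 -m crank '[{"xyz":[0,0,0],"delta_rot":[0,0,0],"claw":0.5},{"xyz":[0,0,0],"delta_rot":[0,0,0],"claw":0.3},{"xyz":[0,0,0],"delta_rot":[0,0,0],"claw":0.2},{"xyz":[0,0,0],"delta_rot":[0,0,0],"claw":0.2},{"xyz":[0,0,0],"delta_rot":[0,0,0],"claw":0.2},{"xyz":[0,0,-0.3],"delta_rot":[0,0,0],"claw":0.2},{"xyz":[0,0,-0.9],"delta_rot":[0,0,0],"claw":0.2},{"xyz":[0,0,-1.7],"delta_rot":[0,0,0],"claw":0.2},{"xyz":[0,0,-2.7],"delta_rot":[0,0,0],"claw":0.2},{"xyz":[0,0,-3.8],"delta_rot":[0,0,0],"claw":0.2},{"xyz":[0,0,-3.8],"delta_rot":[0,0,0],"claw":0.2},{"xyz":[0,0,-3.8],"delta_rot":[0,0,0],"claw":0.2}]'
python3 - <<'E'
from h import *
c=Cam("wrist")
b=c.img[195:275,280:350]; hsv=cv2.cvtColor(b,cv2.COLOR_BGR2HSV); m=((hsv[...,1]<60)&(hsv[...,2]>110)).astype(np.uint8)
ct=max(cv2.findContours(m,0,2)[0],key=cv2.contourArea); x,y,w,h=cv2.boundingRect(ct)
print("guard centre", c.at(280+x+w/2,195+y+w*.47,.139), (x+280,y+195,w,h), "px expected",c.px([.593,-.0317,.139]))
E
```

```text
time_s: 35.33
tcp_pos: [0.5931, -0.0326, 0.2699]
eef_rot: [-180.0, 0.0, -74.5]
contact_force: [-0.8, -0.1, -0.8]
gripper_width: 0.0703
gripper_force: 0.0
guard centre [ 0.59266697 -0.03118898  0.139     ] (295, 202, 50, 39) px expected [319.81065547 224.91815445]
```

The guard is back at its original spot, the gripper is clear, and the piston is standing in the tray.

```bash
python3 -c "
from plant import job; print(job.close_job())"
```

```text
the job is handed in; nothing more can be done
None
```

The job is handed in (no verdict was returned): the piston came out on the hook and stands near the tray's centre, the hook is back in its block with the guard down, and the bystanders were never approached, all in about 35 s.

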